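# Stack the clutch plates on the splined hub

## Task

Rebuild the little tooth clutch on its stand: first seat the copper-brown friction disc on the splined hub, let go of it, then seat the bright steel plate on top with its yellow-marked lug on the opposite side from the disc's lug, both fully home and flat. The splines bruise easily, so feel for the mesh by turning each plate under a light touch and never force it down, and leave the spray can, the red lifting block and the socket case where they are.

Things in the scene. Friction and masses are not known exactly. Their poses are not given: they have to be found in the camera images.
- friction_disc: Copper-brown toothed friction disc, about 110 g. Flat ring 8 mm thick, about 57 mm across. Two flat grip ears at its own +y and -y: parallel faces 58 mm apart, 24 mm long in x. One yellow-marked lug along +x. Four inner teeth 12.4 mm wide, tips 13 mm from the centre, at 45, 135, 225, 315 degrees from +x; bore 39 mm across between them. Origin: centre of the underside; lies flat on the bench, z up.
- steel_plate: Bright steel toothed plate, about 130 g. Flat ring 8 mm thick, about 57 mm across. Two flat grip ears at its own +y and -y: parallel faces 58 mm apart, 24 mm long in x. One yellow-marked lug along +x. Four inner teeth 12.4 mm wide, tips 13 mm from the centre, at 45, 135, 225, 315 degrees from +x; bore 39 mm across between them. Origin: centre of the underside; lies flat on the bench, z up.
- friction_disc_lug (a point): Friction disc's lug, 40 mm from its centre along its +x, at the top face (8 mm above the underside). The lug is 16 mm wide and ends 46 mm from the centre.
- steel_plate_lug (a point): Steel plate's lug, 40 mm from its centre along its +x, at the top face (8 mm above the underside). The lug is 16 mm wide and ends 46 mm from the centre.
- stand: Stand bolted to the bench: round red foot 100 mm across, 12 mm high, dark bearing 68 mm across to 30 mm, steel hub on top. Origin: centre of the foot, on the bench. The hub turns stiffly in the bearing (drag about 0.2 N m) and stays where left; its angle is not measured and this yaw says nothing about it. Contact on stand or hub must stay below 25 N.
- hub_seat (a point): Centre of the hub's flat shoulder, 62 mm across, on the hub's upright axis, 45 mm above the bench. The disc rests here, the steel plate on the disc, 8 mm higher. The hub sits on a spring cushion: it gives way downwards above about 4 N, 1.2 N more per mm, hard stop after 12 mm; this point moves with it. Its yaw is unrelated to the splines.
- spline_tops (a point): On the hub axis, 26 mm above hub_seat: height of the square tops of four upright splines 8 mm wide reaching 17.5 mm from the axis, down to the shoulder. Plates mesh every 90 degrees with about 3.5 degrees play each way; out of mesh their teeth rest on these tops. A round core, radius 12.2 mm, rises 7 mm above them, then tapers to radius 8.5 mm at 13 mm.
- spray_can: White and blue spray can 64 mm across, 190 mm tall, origin under its centre. Leave alone.
- lift_block: Red steel lifting block 60 x 110 x 45 mm with an eye bolt up to about 115 mm, 2.5 kg, origin under its centre. Leave alone.
- socket_case: Open blue case of sockets, 120 x 260 mm, about 30 mm high, origin under its centre. Leave alone.
Not all that is in view belongs to the job. Leave any pink or white look-alike of the stand alone. What is shaped like the steel_plate but green is not meant.

How it is judged (in metres and radians):
On the way, in this order (a step that is already met when the one before it is completed fails the run):
1. friction disc meshed, fully home on the hub's shoulder and let go, the steel plate not yet on the hub (z of friction_disc in the frame of hub_seat between -0.003 and 0.003 m and horizontal distance between friction_disc and hub_seat below 0.004 m and angle between friction_disc's own z axis and vertical below 0.06 rad and contact force between the fingers and friction_disc below 0.1 N and horizontal distance between steel_plate and hub_seat above 0.06 m), for 0.2 s.
2. steel plate fully home on the disc, its lug opposite the disc's lug (z of friction_disc in the frame of hub_seat between -0.003 and 0.003 m and horizontal distance between each of friction_disc, steel_plate and hub_seat below 0.004 m and angle between each of friction_disc, steel_plate's own z axis and vertical below 0.06 rad and z of steel_plate in the frame of hub_seat between 0.005 and 0.011 m and x of steel_plate_lug in the frame of friction_disc below -0.034 m), for 0.2 s.
At the end, for the whole second after the job is handed in: Friction disc on the hub's shoulder (underside within 3 mm of it), steel plate on top of it (underside 5 to 11 mm above the shoulder), both within 4 mm of the hub axis and flat within 0.06 rad, the steel lug opposite the disc's lug (within about 30 degrees), both let go and still (all of step 2 and linear speed of each of friction_disc, steel_plate below 0.01 m/s); the robot touches nothing.
It fails at once if contact force on the stand or its splined hub above 25 N (contact force between stand and anything else above 25 N).
It fails at once if spray can moved by more than 25 mm (distance of spray_can from where it was at the start of the episode above 0.025 m).
It fails at once if lifting block moved by more than 25 mm (distance of lift_block from where it was at the start of the episode above 0.025 m).
It fails at once if socket case moved by more than 25 mm (distance of socket_case from where it was at the start of the episode above 0.025 m).
It also fails if it takes over 72 s, if anything falls off the work surface, if the arm or the gripper's body presses on something with over 40 N, if the wrist force passes 120 N, or if a joint passes its speed limit or range.

## Robot

A 6-joint arm with a two-finger parallel gripper is mounted at the origin on the work surface. World frame = base frame: x ahead of the robot, y to its left, z up, the work surface at z = 0. Lengths are in mm, angles in rad, forces in N, time in s.
With the tool pointing down it reaches from about 300 to 775 mm from the base axis. Payload 14.6 kg.
Tool frame: the origin (TCP) lies at the very end of the fingers, on their centre line; the grasp point (between the pads) lies 19 mm behind it; z points along the fingers, y is the line along which they close (so a half turn about z gives the same grasp; the last joint's range is limited). The gripper opens to 94 mm and grips with 3 to 60 N. Pads are 16 mm wide; open, the fingers measure 119 mm over their backs; the gripper's body (75 mm by 177 mm) begins 78 mm behind the grasp point.
Start: joints at [-1.306, 0.3, 1.521, -0, 1.321, -0.067], TCP at [179.153, -519.994, 205.446] pointing down, gripper open.
Joint ranges: [-3.03, 3.03], [-0.79, 2.21], [0.23, 2.52], [-1.04, 4.18], [0, 3.07], [-2.55, 2.55]. Speed limits (rad/s): [2.22, 2.22, 2.57, 3.14, 3.14, 3.14].

## Interface

Orientations are given as [roll, pitch, yaw] about the fixed x, y, z axes, in that order (R = Rz(yaw) Ry(pitch) Rx(roll)).
In Python, from cell import manip, optics gives the robot as it stands.
- The arm moves only by the shell command python3 -m crank 'ROWS' [FORCE]. ROWS is JSON, a list of rows, each a list of 7 numbers: the opening in per cent of the stroke, from 0 (shut) to 100 (fully open), then the shift along the tool's x, y, z in mm, then the turn, a rotation vector about the tool's x, y, z in rad. A call has 1 to 10 rows; each row is the pose to reach, as a shift and turn from the pose commanded when the call began, along the tool's axes at that moment; what a row does not reach only later rows make up. A row lasts 1/10 s, in which the tool goes at most 50 mm and 8.59 degrees, less where a joint would pass 70% of its speed; a pose out of reach is approached as far as the arm can. A call with a gripper value outside its range is refused whole. The fingers move at their own pace and stop on an object; FORCE is the grip in N (left out, the last holds). Time passes only in rows, so rows that repeat a pose let the fingers close. It gives the time, the measured TCP pose, the force, the opening and the grip force at its end, in the units of the state.
- manip.read_state(): the state, without advancing time (a new reading comes with each control period).
- optics.camera(name): name is "scene" or "top" or "wrist"; returns (picture, depth): 400x640x3 uint8, red, green, blue; 400x640 float32, mm along the optical axis (not along the pixel's ray), 0 where there is no reading.
- optics.calibration(name): a dict with "camera_matrix" (3x3 intrinsics, pixels), "k1" (the pictures are not rectified: a ray, as slopes to the right and down, at radius r is drawn at 1 + k1 r^2 times it, then the intrinsics apply), "R" (3x3) and "t" (3): a world point X has camera coordinates R X + t. Camera axes: x right, y down, z forward; pixel columns grow to the right and rows downward; lengths in mm; the calibration is good to about 2 mm. A picture is of the moment at which its call begins: read the wrist's pose just before it. calibration takes no time and is no camera call; for the wrist camera it gives the pose at the moment of the call.
- manip.sign_off(): hands the job in; it is judged then, once.
The state is a dict: "clock": time; "joints": joint angles; "qd": joint speeds; "effort": joint torques, N m; "eef_pos": TCP position; "eef_rot": TCP orientation; "wrist_force": force on the tool from outside, world axes, zero at the start; "moment": the same for the moment, N m; "finger_gap": finger opening in mm; "finger_force": force on a finger pad.
Only numpy, scipy, OpenCV 4.12 (cv2) and the standard library are available. Lean on these libraries where they do the work, as an engineer would, in place of code of your own. Each camera call takes 0.05 s, during which the arm holds its last target. There are 200 camera calls.

## Working session

There is one attempt and no reset: what is moved stays moved. The work goes in short steps, Python scripts to look and compute and a shell command to move; the robot and the scene stay as the last step left them, time stands still between calls to the robot, and variables do not carry over. Pictures are saved under pics/ and viewed, at most 11 in all, crops included, and the job is handed in when it is done.

```bash
ls; mkdir -p pics
python3 - <<'E'
from cell import manip, optics
import cv2
print(manip.read_state())
for n in ["scene","top"]:
    p,d=optics.camera(n); cv2.imwrite(f"pics/{n}0.png",p[:,:,::-1]); c=optics.calibration(n); print(n,c)
    import numpy as np; np.savez(f"{n}0.npz",p=p,d=d,**c)
E
```

```text
pics
{'clock': 0.0, 'joints': array([-1.30562439e+00,  3.00481932e-01,  1.52161011e+00, -1.94636140e-05,
        1.32070475e+00, -6.65794498e-02]), 'qd': array([ 0.00125685, -0.00029285, -0.00121594, -0.00196793,  0.00079481,
       -0.00014068]), 'effort': array([-3.99601804e-04, -5.31803334e+01, -3.52735984e+01,  7.07626529e-02,
        2.43773824e-02, -9.84309509e-05]), 'eef_pos': array([ 179.06495092, -519.74120527,  204.86811159]), 'eef_rot': array([-3.14038993e+00, -6.13012835e-05,  3.31756176e-01]), 'wrist_force': array([ 0.04323132, -0.07743649,  0.56623946]), 'moment': array([-0.02254709,  0.03014387,  0.03235522]), 'finger_force': 0.0, 'finger_gap': 93.93403749276489}
scene {'camera_matrix': array([[418.28955853,   0.        , 319.56186711],
       [  0.        , 418.28955853, 205.2433722 ],
       [  0.        ,   0.        ,   1.        ]]), 'k1': -0.0953464900686813, 'R': array([[-0.84486197,  0.53467141, -0.01829595],
       [ 0.33866206,  0.5080372 , -0.79196352],
       [-0.41414523, -0.675296  , -0.61029423]]), 't': array([ 476.81690972, -150.46519156, 1272.24879564])}
top {'camera_matrix': array([[432.05718708,   0.        , 322.73395717],
       [  0.        , 432.05718708, 205.16961876],
       [  0.        ,   0.        ,   1.        ]]), 'k1': 0.023151184331182826, 'R': array([[ 0.0373288 , -0.99928188,  0.00650269],
       [-0.97645631, -0.03785809, -0.21236725],
       [ 0.21246092,  0.00157782, -0.97716829]]), 't': array([ -18.71820231,  600.06721724, 1050.9107665 ])}
```

View pics/top0.png

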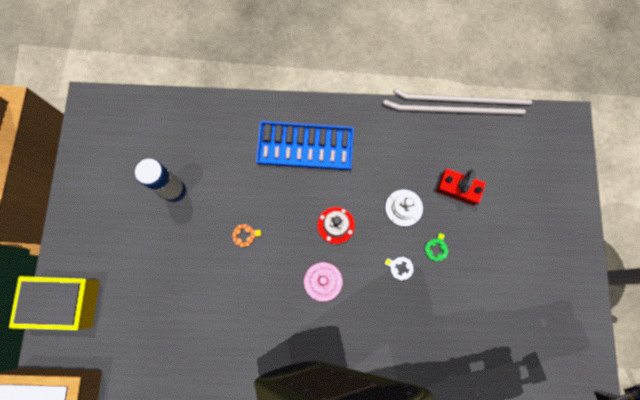

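View pics/scene0.png

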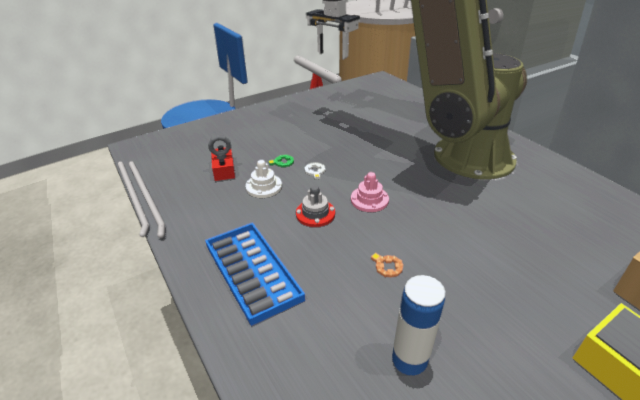

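The top view shows the disc at (243,236) with its lug at (257,233), the red-footed stand at (336,224), and the steel plate at (402,268) with its lug at (388,262). The look-alikes are green (437,249), white (404,207) and pink (323,281).

```bash
cat > h.py <<'E'
import numpy as np, cv2
from scipy.spatial.transform import Rotation as Ro
from cell import manip, optics
def world(uv,z,c):
    "pixel(s) -> world points on the plane at height z"
    n=cv2.undistortPoints(np.float64(uv).reshape(-1,1,2),np.array(c["camera_matrix"]),np.array([float(c["k1"]),0,0,0])).reshape(-1,2)
    R=np.array(c["R"]);C=-R.T@np.array(c["t"]);d=np.c_[n,np.ones(len(n))]@R
    return C+d*((z-C[2])/d[:,2])[:,None]
def goto(x,y,z,yaw):
    "shift & turn in tool axes from current pose; yaw taken modulo half turn"
    s=manip.read_state();R=Ro.from_euler("xyz",s["eef_rot"])
    sh=R.inv().apply(np.array([x,y,z])-s["eef_pos"])
    dy=(yaw-s["eef_rot"][2]+np.pi/2)%np.pi-np.pi/2
    tv=(R.inv()*Ro.from_euler("xyz",[np.pi,0,s["eef_rot"][2]+dy])).as_rotvec()
    print("shift",sh.round(1),"turn",tv.round(3),"j6",s["joints"][5].round(3),"dyaw",dy.round(3))
def snap(name,f):
    c=optics.calibration(name);p,d=optics.camera(name)
    cv2.imwrite(f"pics/{f}.png",p[:,:,::-1]);np.savez(f"{f}.npz",p=p,d=d,**c);return p,d,c
E
python3 - <<'E'
from h import *
c=np.load("top0.npz");hsv=cv2.cvtColor(c["p"],cv2.COLOR_RGB2HSV)
def blob(lo,hi,x0,x1,y0,y1):
    m=cv2.inRange(hsv[y0:y1,x0:x1],lo,hi);v,u=np.nonzero(m);return np.c_[u+x0,v+y0].astype(float)
Y=((20,150,120),(35,255,255))
for n,b,lg,z in [("disc",blob((3,80,80),(18,255,255),225,270,215,255),blob(*Y,225,270,215,255),8),
 ("steel",blob((0,0,150),(180,60,255),375,425,250,290),blob(*Y,375,425,250,290),8)]:
    w=world(b,z,c);l=world(lg,z,c);k=(w.min(0)+w.max(0))/2;q=l.mean(0)
    print(n,len(w),w.mean(0).round(1),k.round(1),np.ptp(w,0).round(1),"lug",len(l),q.round(1),np.linalg.norm((q-w.mean(0))[:2]).round(1),"yaw",np.arctan2(*(q-w.mean(0))[1::-1]).round(3))
b=blob((0,150,100),(5,255,255),310,365,200,250);w=world(b,12,c)
print("stand",((w.min(0)+w.max(0))/2).round(1),np.ptp(w,0).round(1), w.mean(0).round(1))
E
```

```text
disc 362 [523.  212.8   8. ] [523.1 205.    8. ] [64.8 77.7  0. ] lug 33 [530.9 175.9   8. ] 37.7 yaw -1.358
steel 385 [ 452.3 -208.     8. ] [ 451.7 -202.7    8. ] [63.  73.8  0. ] lug 12 [ 467.1 -172.4    8. ] 38.6 yaw 1.176
stand [559.2 -32.2  12. ] [98.6 99.2  0. ] [554.  -31.9  12. ]
```

Run:
```python
from h import *
c=optics.calibration("wrist");s=manip.read_state();R=Ro.from_euler("xyz",s["eef_rot"])
print(c["camera_matrix"][0],c["k1"],"cam in tool",R.inv().apply(-np.array(c["R"]).T@c["t"]-s["eef_pos"]).round(1),"axis in tool",R.inv().apply(np.array(c["R"])[2]).round(3))
goto(452,-208,205,1.176); goto(559,-32,205,1.176)
t=np.load("top0.npz");print(world([[148,168]],190,t),world([[461,186]],45,t))
```

```text
[285.16730676   0.         320.14953045] 0.004402627102108306 cam in tool [ 7.49e+01 -1.00e-01 -1.78e+02] axis in tool [-0.264 -0.001  0.965]
shift [ 3.596e+02 -2.059e+02  2.000e-01] turn [-0.001 -0.    -0.844] j6 -0.067 dyaw 0.844
shift [ 5.181e+02 -3.374e+02  3.000e-01] turn [-0.001 -0.    -0.844] j6 -0.067 dyaw 0.844
[[645.30230608 410.95004612 190.        ]] [[ 670.80076482 -360.42702814   45.        ]]
```

```bash
python3 -m crank '[[100,360,-206,0,0,0,-0.844],[100,360,-206,0,0,0,-0.844],[100,360,-206,0,0,0,-0.844],[100,360,-206,0,0,0,-0.844],[100,360,-206,0,0,0,-0.844],[100,360,-206,50,0,0,-0.844],[100,360,-206,85,0,0,-0.844],[100,360,-206,85,0,0,-0.844],[100,360,-206,85,0,0,-0.844],[100,360,-206,85,0,0,-0.844]]'; python3 -m crank '[[100,0,0,0,0,0,0],[100,0,0,0,0,0,0]]'
python3 - <<'E'
from h import *
snap("wrist","w1"); goto(559,-32,125,1.176)
E
```

```text
clock: 1.1
eef_pos: [452.9, -204.9, 117.8]
eef_rot: [-3.137, -0.001, 1.179]
wrist_force: [0.1, 0.1, -0.1]
finger_gap: 93.7
finger_force: 0.0
clock: 1.3
eef_pos: [452.2, -208.7, 121.0]
eef_rot: [3.141, 0.0, 1.175]
wrist_force: [-0.2, -0.2, -0.1]
finger_gap: 94.3
finger_force: 0.0
shift [204.4  30.3  -3.9] turn [ 0.001  0.    -0.001] j6 -0.11 dyaw 0.001
```

View pics/w1.png

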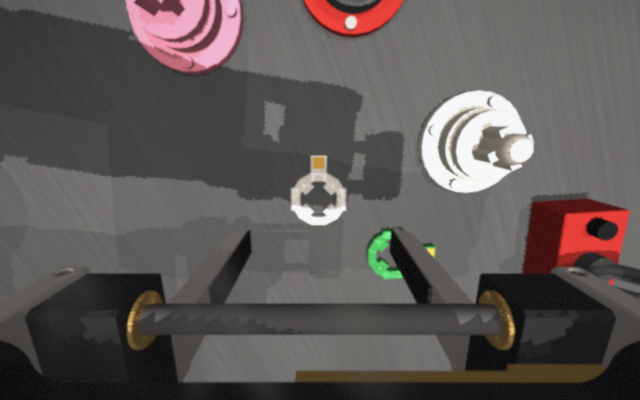

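The wrist view shows the steel plate at about (319,198) with its lug at (319,163), aligned with the tool. The green plate at (385,253) stays clear of the right finger. Next is the hub.

```bash
cat >> h.py <<'E'
def plate(f,lo,hi,box,z=8,yl=((18,120,80),(35,255,255))):
    c=np.load(f+".npz");x0,x1,y0,y1=box;h=cv2.cvtColor(c["p"],cv2.COLOR_RGB2HSV)[y0:y1,x0:x1]
    def pts(lo,hi):
        v,u=np.nonzero(cv2.inRange(h,lo,hi));return np.c_[u+x0,v+y0].astype(float)
    b=pts(lo,hi);l=world(pts(*yl),z,c)[:,:2]
    hull=cv2.convexHull(b.astype(np.float32)).reshape(-1,2)
    w=world(hull,z,c)[:,:2];a=world(b,z,c)[:,:2];q=l.mean(0)
    k,_=cv2.minEnclosingCircle(w.astype(np.float32))
    print(f,"n",len(a),"mean",a.mean(0).round(1),"circ",np.round(k,1),np.round(_,1),"lug",len(l),q.round(1),"yaw",np.arctan2(*(q-a.mean(0))[::-1]).round(3),"dist",np.linalg.norm(q-a.mean(0)).round(1))
E
python3 -c "
from h import *
plate('w1',(0,0,120),(180,70,255),(280,360,150,235))"
python3 -m crank '[[100,50,8,-3,0,0,0],[100,100,16,-3,0,0,0],[100,150,23,-3,0,0,0],[100,204,30,-3,0,0,0],[100,204,30,-3,0,0,0],[100,204,30,-3,0,0,0],[100,204,30,-3,0,0,0],[100,204,30,-3,0,0,0]]'
python3 - <<'E'
from h import *
p,d,c=snap("wrist","w2"); goto(523,213,125,1.783)
cv2.imwrite("pics/w2c.png",cv2.resize(p[100:300,200:440,::-1],None,fx=3,fy=3,interpolation=cv2.INTER_CUBIC))
E
```

```text
w1 n 1947 mean [ 450.3 -206. ] circ [ 461.4 -198.9] 46.3 lug 114 [ 463.5 -172.8] yaw 1.192 dist 35.8
clock: 2.15
eef_pos: [558.2, -32.8, 123.8]
eef_rot: [3.141, 0.0, 1.174]
wrist_force: [-0.5, -0.3, 0.1]
finger_gap: 93.7
finger_force: 0.0
shift [ 212.9 -127.5   -1.3] turn [ 0.     0.    -0.609] j6 0.273 dyaw 0.609
```

View pics/w2c.png

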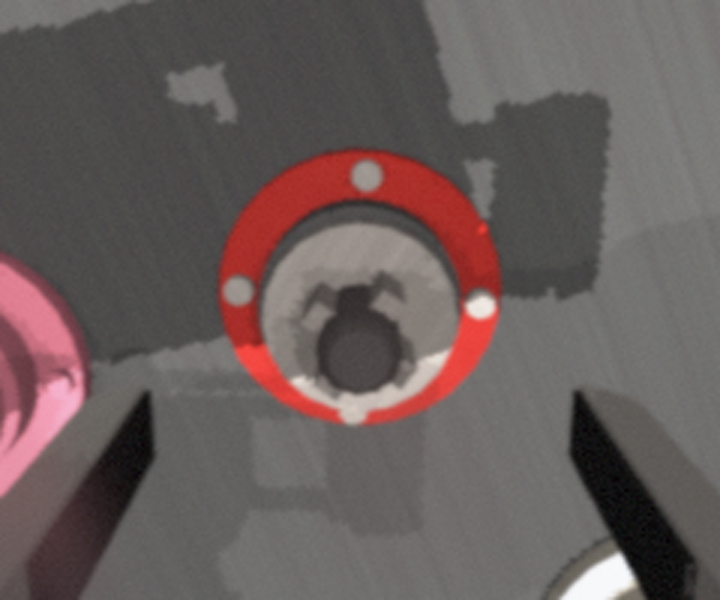

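Run:
```python
from h import *
c=np.load("w2.npz");p=c["p"];h=cv2.cvtColor(p,cv2.COLOR_RGB2HSV)
m=cv2.inRange(h,(0,150,60),(6,255,255))|cv2.inRange(h,(174,150,60),(180,255,255));m[:, :270]=0
v,u=np.nonzero(m);w=world(np.c_[u,v],12,c)[:,:2].astype(np.float32)
k,r=cv2.minEnclosingCircle(w);print("stand",k,r, np.array(w).mean(0))
e=cv2.fitEllipse(cv2.convexHull(w));print(e)
d=c["d"];print("depth heights n/a"); cx,cy=e[0]
# rectified, axis-aligned: right=+x world, up=+y
n=321;g=np.linspace(-40,40,n);X,Y=np.meshgrid(cx+g,cy-g)
out=[]
for z in (71,45):
    P=np.c_[X.ravel(),Y.ravel(),np.full(X.size,z)]
    uv,_=cv2.projectPoints(P,cv2.Rodrigues(np.array(c["R"]))[0],np.array(c["t"]),c["camera_matrix"],np.array([float(c["k1"]),0,0,0]))
    uv=uv.reshape(n,n,2).astype(np.float32)
    im=cv2.remap(p,uv[...,0],uv[...,1],cv2.INTER_CUBIC);im=cv2.convertScaleAbs(im,alpha=1.3)
    r_=17.5 if z==71 else 31
    cv2.circle(im,(160,160),int(r_*4),(0,255,0),1);out.append(cv2.resize(im,(400,400)))
cv2.imwrite("pics/rect.png",np.hstack(out)[:,:,::-1])
```

```text
stand (556.4014282226562, -30.605913162231445) 49.48065185546875 [561.09595  -20.165895]
((556.5701293945312, -30.803714752197266), (97.4742202758789, 98.25801849365234), 121.25660705566406)
depth heights n/a
```

View pics/rect.png

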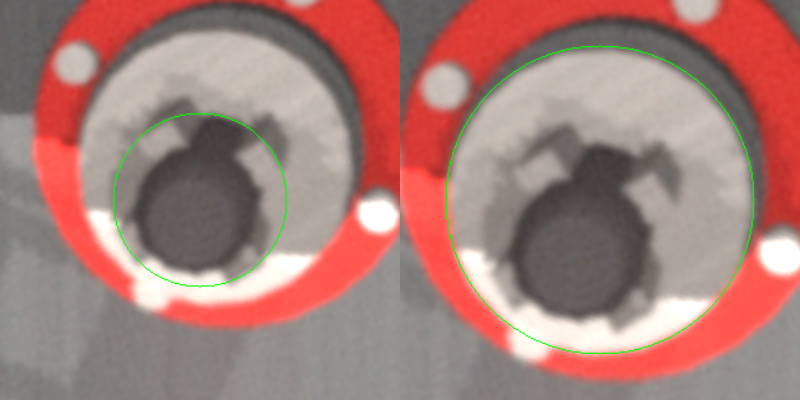

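The rectified view matches the shoulder at (556.5,-30.8). Spline tops appear at about 29–41° mod 90, so I take roughly 36° and will find the exact angle by feel. Next is the disc.

```bash
python3 -m crank '[[100,43,-26,-1,0,0,-0.12],[100,86,-51,-1,0,0,-0.24],[100,128,-77,-1,0,0,-0.36],[100,170,-102,-1,0,0,-0.48],[100,213,-127,-1,0,0,-0.6],[100,213,-127,20,0,0,-0.6],[100,213,-127,40,0,0,-0.6],[100,213,-127,40,0,0,-0.6],[100,213,-127,40,0,0,-0.6],[100,213,-127,40,0,0,-0.6]]'
cat >> h.py <<'E'
def fit(f,lo,hi,box,yaw,z=8):
    "centre from overlap with the known outline: ring + ears + lug, over x,y,yaw at height z"
    from scipy.optimize import minimize
    c=np.load(f+".npz");x0,x1,y0,y1=box;h=cv2.cvtColor(c["p"],cv2.COLOR_RGB2HSV)[y0:y1,x0:x1]
    m=cv2.inRange(h,lo,hi)|cv2.inRange(h,(18,120,80),(35,255,255))
    v,u=np.nonzero(m);w=world(np.c_[u+x0,v+y0],z,c)[:,:2]
    vv,uu=np.mgrid[y0:y1,x0:x1];a=world(np.c_[uu.ravel(),vv.ravel()],z,c)[:,:2];mm=m.ravel()>0
    def cost(q):
        cs,sn=np.cos(q[2]),np.sin(q[2]);d=a-q[:2];X=d[:,0]*cs+d[:,1]*sn;Y=-d[:,0]*sn+d[:,1]*cs
        r=np.hypot(X,Y);s=lambda t:1/(1+np.exp(-np.clip(t/0.7,-40,40)))
        out=np.maximum.reduce([s(28.5-r),s(np.minimum(12-abs(X),29-abs(Y))),s(np.minimum.reduce([46-X,X,8-abs(Y)]))])
        return np.abs(out*s(r-19.5)-mm)[(r<13)|(r>20)].sum()
    r=minimize(cost,[*w.mean(0),yaw],method="Nelder-Mead",options=dict(initial_simplex=[[*w.mean(0),yaw],[*(w.mean(0)+[6,0]),yaw],[*(w.mean(0)+[0,6]),yaw],[*w.mean(0),yaw+.15]]))
    print(f,r.x.round(3),r.fun.round(0),"of",mm.sum());return r.x
E
python3 - <<'E'
from h import *
p,d,c=snap("wrist","w3"); s=manip.read_state();print(s["eef_pos"],s["eef_rot"])
h=cv2.cvtColor(p,cv2.COLOR_RGB2HSV);m=cv2.inRange(h,(3,90,60),(17,255,255));m[280:]=0
n,l,st,ce=cv2.connectedComponentsWithStats(m);i=st[1:,4].argmax()+1;print(st[i],ce[i])
x,y,a,b,_=st[i];box=(x-30,x+a+30,max(y-40,0),y+b+20)
x=fit("w3",(3,90,60),(17,255,255),box,-1.36)
goto(x[0],x[1],3,x[2])
fit("w1",(0,0,120),(180,70,255),(280,360,145,235),1.19)
E
```

```text
clock: 3.2
eef_pos: [524.1, 213.8, 84.7]
eef_rot: [3.14, -0.0, 1.775]
wrist_force: [-0.4, -0.4, -0.2]
finger_gap: 94.4
finger_force: 0.0
[524.02045297 213.88453341  84.67073063] [ 3.13986639e+00 -2.16934754e-04  1.77489833e+00]
[ 285  175   64   78 2424] [316.96782178 207.65552805]
w3 [518.955 215.488  -1.354] 381.0 of 2576
shift [ 2.6 -4.8 81.7] turn [ 0.002 -0.    -0.012] j6 0.119 dyaw 0.012
w1 [ 448.401 -208.898    1.169] 369.0 of 2061
```

View pics/w3.png

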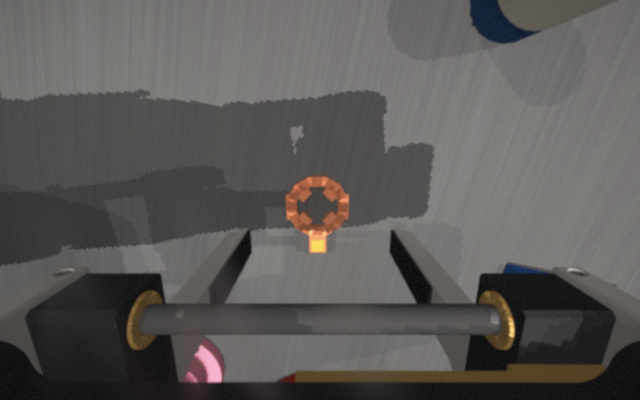

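The wrist view shows the disc at (317,205) with its lug at (317,242), square between the fingers. I'll descend and grip it.

```bash
python3 -m crank '[[100,2.6,-4.8,30,0,0,-0.012],[100,2.6,-4.8,60,0,0,-0.012],[100,2.6,-4.8,76,0,0,-0.012],[100,2.6,-4.8,82,0,0,-0.012],[100,2.6,-4.8,82,0,0,-0.012],[100,2.6,-4.8,82,0,0,-0.012],[40,2.6,-4.8,82,0,0,-0.012],[40,2.6,-4.8,82,0,0,-0.012],[40,2.6,-4.8,82,0,0,-0.012],[40,2.6,-4.8,82,0,0,-0.012]]' 30;  python3 -m crank '[[40,0,0,0,0,0,0],[40,0,0,0,0,0,0],[40,0,0,0,0,0,0],[40,0,0,0,0,0,0]]'
```

```text
clock: 4.25
eef_pos: [518.2, 215.9, 1.7]
eef_rot: [3.141, -0.0, 1.788]
wrist_force: [-0.6, 0.3, 0.3]
finger_gap: 65.1
finger_force: 0.0
clock: 4.65
eef_pos: [518.3, 215.9, 1.6]
eef_rot: [3.141, -0.0, 1.788]
wrist_force: [1.0, -0.3, 2.1]
finger_gap: 57.7
finger_force: 30.0
```

```bash
python3 -m crank '[[40,0,0,-20,0,0,0],[40,0,0,-60,0,0,0],[40,0,0,-108,0,0,0],[40,0,0,-108,0,0,0],[40,0,0,-108,0,0,0]]'
python3 - <<'E'
from h import *
p,d,c=snap("wrist","w4"); s=manip.read_state();print(s["eef_pos"],s["wrist_force"],s["finger_gap"])
x=fit("w4",(3,90,60),(17,255,255),(240,400,170,330),-1.354,z=s["eef_pos"][2]-1.6+8)
R=Ro.from_euler("xyz",s["eef_rot"]);print("disc in tool",R.inv().apply([x[0]-s["eef_pos"][0],x[1]-s["eef_pos"][1],0]).round(1))
cv2.imwrite("pics/w4c.png",cv2.resize(p[150:350,200:440,::-1],None,fx=2.5,fy=2.5))
goto(556.5,-30.8,110,2.2)
E
```

```text
clock: 5.15
eef_pos: [518.2, 215.9, 109.8]
eef_rot: [3.14, -0.0, 1.788]
wrist_force: [0.4, -0.8, -2.8]
finger_gap: 57.2
finger_force: 30.0
[517.59309051 215.63494803 108.53833577] [ 0.2921068   0.06757397 -2.44580348] 57.238500967684224
w4 [516.487 215.023  -1.345] 740.0 of 4846
disc in tool [-0.4 -1.2  0. ]
shift [-249.   -15.1   -1.4] turn [-0.001 -0.    -0.412] j6 0.112 dyaw 0.412
```

View pics/w4c.png

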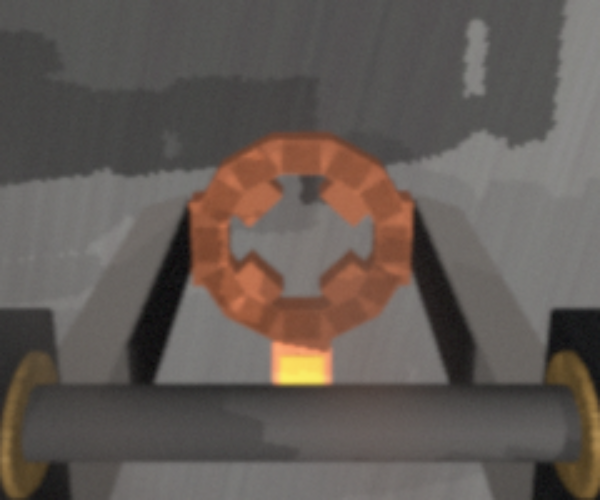

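```bash
python3 -m crank '[[40,-50,-3,0,0,0,-0.08],[40,-100,-6,0,0,0,-0.16],[40,-150,-9,0,0,0,-0.24],[40,-200,-12,0,0,0,-0.32],[40,-249,-15,0,0,0,-0.412],[40,-249,-15,0,0,0,-0.412],[40,-249,-15,0,0,0,-0.412]]' 20
python3 - <<'E'
from h import *
print(manip.read_state()["wrist_force"]); goto(557.5,-31.2,84,2.2)
E
```

```text
clock: 5.9
eef_pos: [556.3, -31.4, 107.6]
eef_rot: [-3.139, -0.002, 2.197]
wrist_force: [0.3, 0.3, -1.8]
finger_gap: 57.9
finger_force: 20.0
[ 0.28224737  0.26000793 -1.77361068]
shift [-0.6  1.2 23.6] turn [-0.002 -0.002 -0.003] j6 -0.748 dyaw 0.003
```

```bash
python3 -m crank '[[40,-0.6,1.2,10,0,0,0],[40,-0.6,1.2,20,0,0,0],[40,-0.6,1.2,24,0,0,0],[40,-0.6,1.2,24,0,0,0]]' ; python3 -m crank '[[40,0,0,2,0,0,0],[40,0,0,4,0,0,0],[40,0,0,4,0,0,0]]'; python3 -m crank '[[40,0,0,1,0,0,0],[40,0,0,2,0,0,0],[40,0,0,2,0,0,0]]'
```

```text
clock: 6.3
eef_pos: [557.9, -29.6, 84.3]
eef_rot: [-3.14, -0.001, 2.201]
wrist_force: [-0.2, -0.2, -0.8]
finger_gap: 57.8
finger_force: 20.0
clock: 6.6
eef_pos: [558.4, -30.3, 81.4]
eef_rot: [-3.142, -0.0, 2.2]
wrist_force: [0.3, 0.2, -1.2]
finger_gap: 57.5
finger_force: 20.0
clock: 6.9
eef_pos: [558.3, -30.4, 79.5]
eef_rot: [-3.141, -0.0, 2.2]
wrist_force: [-1.8, -0.1, -0.7]
finger_gap: 57.9
finger_force: 20.0
```

```bash
python3 -m crank '[[40,0.1,-0.9,0,0,0,0],[40,0.1,-0.9,1,0,0,0],[40,0.1,-0.9,2,0,0,0],[40,0.1,-0.9,2,0,0,0]]'; python3 -m crank '[[40,0,0,1,0,0,0],[40,0,0,2,0,0,0],[40,0,0,2,0,0,0]]';python3 -m crank '[[40,0,0,1,0,0,0],[40,0,0,2,0,0,0],[40,0,0,2,0,0,0]]'
```

```text
clock: 7.3
eef_pos: [557.6, -30.8, 77.3]
eef_rot: [-3.141, -0.0, 2.2]
wrist_force: [-0.1, -0.7, -1.1]
finger_gap: 57.7
finger_force: 20.0
clock: 7.6
eef_pos: [557.6, -30.8, 75.3]
eef_rot: [-3.141, -0.0, 2.2]
wrist_force: [-0.6, 0.8, -1.8]
finger_gap: 58.2
finger_force: 20.0
clock: 7.9
eef_pos: [557.6, -30.8, 73.3]
eef_rot: [-3.142, -0.0, 2.2]
wrist_force: [-0.2, -0.1, -0.9]
finger_gap: 57.3
finger_force: 20.0
```

```bash
python3 -m crank '[[40,0,0,1,0,0,0],[40,0,0,1,0,0,0]]'; python3 -m crank '[[40,0,0,1,0,0,0],[40,0,0,1,0,0,0]]';python3 -m crank '[[40,0,0,0.5,0,0,0],[40,0,0,1,0,0,0],[40,0,0,1,0,0,0]]'
```

```text
clock: 8.1
eef_pos: [557.6, -30.8, 72.4]
eef_rot: [3.142, -0.0, 2.2]
wrist_force: [-0.7, 0.9, -1.7]
finger_gap: 57.9
finger_force: 20.0
clock: 8.3
eef_pos: [557.7, -30.8, 71.6]
eef_rot: [3.141, 0.0, 2.2]
wrist_force: [-1.7, 0.6, 0.7]
finger_gap: 57.5
finger_force: 20.0
clock: 8.6
eef_pos: [557.4, -30.6, 70.2]
eef_rot: [-3.141, -0.001, 2.2]
wrist_force: [-0.5, 1.8, -0.3]
finger_gap: 57.8
finger_force: 20.0
```

```bash
python3 -m crank '[[40,0,0,0.5,0,0,0],[40,0,0,1,0,0,0],[40,0,0,1,0,0,0]]';python3 -m crank '[[40,0,0,0.5,0,0,0],[40,0,0,1,0,0,0],[40,0,0,1,0,0,0]]';python3 -c "
from h import *
s=manip.read_state();print(s['wrist_force'],s['moment'])"
```

```text
clock: 8.9
eef_pos: [557.4, -30.6, 69.2]
eef_rot: [-3.141, -0.001, 2.2]
wrist_force: [-1.7, 3.1, -0.6]
finger_gap: 57.6
finger_force: 20.0
clock: 9.2
eef_pos: [557.5, -30.6, 68.3]
eef_rot: [-3.141, -0.0, 2.2]
wrist_force: [-3.7, 4.2, 1.0]
finger_gap: 57.7
finger_force: 20.0
[-3.69236931  4.22370005  1.02298423] [ 0.85813838  0.40329773 -0.0544824 ]
```

```bash
python3 -m crank '[[40,0.7,0,0,0,0,0],[40,0.7,0,0,0,0,0]]';python3 -m crank '[[40,0.7,0,0,0,0,0],[40,0.7,0,0,0,0,0]]';python3 -c "
from h import *
s=manip.read_state();print(s['wrist_force'],s['moment'])"
```

```text
clock: 9.4
eef_pos: [557.3, -30.3, 68.4]
eef_rot: [3.142, 0.0, 2.2]
wrist_force: [-1.1, 1.7, -0.2]
finger_gap: 57.4
finger_force: 20.0
clock: 9.6
eef_pos: [557.0, -29.9, 68.5]
eef_rot: [3.141, 0.001, 2.2]
wrist_force: [-0.1, 0.7, -0.9]
finger_gap: 57.6
finger_force: 20.0
[-0.09152742  0.69642273 -0.92841172] [ 0.03813375 -0.11009743  0.04020998]
```

```bash
python3 -m crank '[[40,0,0,1,0,0,0],[40,0,0,2,0,0,0],[40,0,0,2,0,0,0]]';python3 -m crank '[[40,0,0,1,0,0,0],[40,0,0,2,0,0,0],[40,0,0,2,0,0,0]]';python3 -c "
from h import *
s=manip.read_state();print(s['wrist_force'],s['moment'])
p,d,c=snap('wrist','w5');cv2.imwrite('pics/w5c.png',cv2.resize(p[150:350,200:440,::-1],None,fx=2.5,fy=2.5))
"
```

```text
clock: 9.9
eef_pos: [556.8, -29.8, 66.3]
eef_rot: [-3.142, 0.0, 2.2]
wrist_force: [0.8, -0.5, -0.6]
finger_gap: 57.5
finger_force: 20.0
clock: 10.2
eef_pos: [556.8, -29.7, 64.3]
eef_rot: [-3.142, 0.0, 2.2]
wrist_force: [1.0, -1.0, -1.5]
finger_gap: 57.7
finger_force: 20.0
[ 1.04764169 -0.96877194 -1.47403291] [-0.06648035 -0.19994948  0.02763391]
```

View pics/w5c.png

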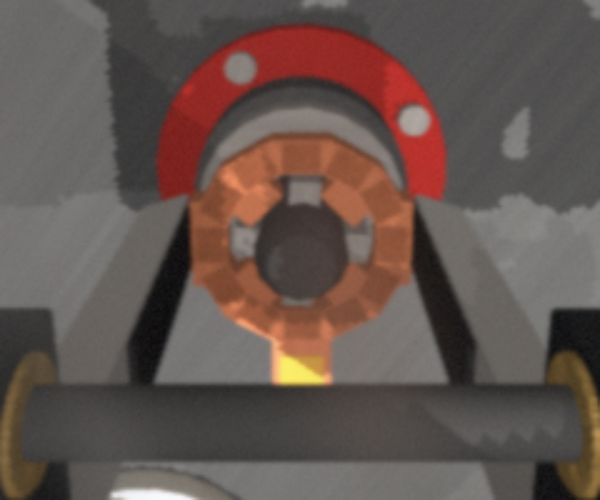

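The picture shows the splines between the disc's teeth and the disc flat in the grip, so it has meshed. I'll keep lowering.

```bash
python3 -m crank '[[40,-0.3,0,2,0,0,0],[40,-0.3,0,4,0,0,0],[40,-0.3,0,6,0,0,0],[40,-0.3,0,6,0,0,0]]';python3 -m crank '[[40,0,0,2,0,0,0],[40,0,0,4,0,0,0],[40,0,0,6,0,0,0],[40,0,0,6,0,0,0]]';python3 -m crank '[[40,0,0,1,0,0,0],[40,0,0,2,0,0,0],[40,0,0,3,0,0,0],[40,0,0,3,0,0,0]]'
```

```text
clock: 10.65
eef_pos: [556.9, -29.9, 58.1]
eef_rot: [-3.141, -0.0, 2.2]
wrist_force: [0.6, 0.4, -1.7]
finger_gap: 57.6
finger_force: 20.0
clock: 11.05
eef_pos: [556.9, -29.9, 52.1]
eef_rot: [-3.141, -0.0, 2.2]
wrist_force: [0.6, 0.9, -1.9]
finger_gap: 57.3
finger_force: 20.0
clock: 11.45
eef_pos: [556.9, -29.9, 49.3]
eef_rot: [-3.141, -0.0, 2.2]
wrist_force: [-1.1, 0.1, -1.9]
finger_gap: 57.6
finger_force: 20.0
```

```bash
python3 -m crank '[[40,0,0,1,0,0,0],[40,0,0,1.5,0,0,0],[40,0,0,1.5,0,0,0]]';python3 -m crank '[[40,0,0,1,0,0,0],[40,0,0,1,0,0,0]]';python3 -m crank '[[40,0,0,0.7,0,0,0],[40,0,0,0.7,0,0,0]]'
```

```text
clock: 11.75
eef_pos: [556.9, -29.9, 47.9]
eef_rot: [-3.142, -0.0, 2.2]
wrist_force: [-0.8, 1.0, -1.8]
finger_gap: 58.0
finger_force: 20.0
clock: 11.95
eef_pos: [556.9, -29.9, 46.8]
eef_rot: [-3.142, -0.0, 2.2]
wrist_force: [0.5, 0.5, -2.1]
finger_gap: 57.6
finger_force: 20.0
clock: 12.15
eef_pos: [557.0, -29.9, 46.4]
eef_rot: [3.141, 0.0, 2.2]
wrist_force: [-2.5, 1.1, 2.8]
finger_gap: 57.6
finger_force: 20.0
```

```bash
python3 -m crank '[[100,0,0,0,0,0,0],[100,0,0,0,0,0,0],[100,0,0,0,0,0,0],[100,0,0,0,0,0,0],[100,0,0,0,0,0,0],[100,0,0,-50,0,0,0],[100,0,0,-70,0,0,0],[100,0,0,-70,0,0,0],[100,0,0,-70,0,0,0]]'
python3 - <<'E'
from h import *
p,d,c=snap("wrist","w6");cv2.imwrite("pics/w6c.png",cv2.resize(p[100:300,200:440,::-1],None,fx=2.5,fy=2.5))
x=fit("w6",(3,90,60),(17,255,255),(240,400,120,300),-.94,z=53)
print(manip.read_state()["wrist_force"],manip.read_state()["eef_rot"])
goto(448.5,-208.9,116,1.169)
E
```

```text
clock: 13.05
eef_pos: [556.8, -29.9, 115.8]
eef_rot: [-3.141, -0.0, 2.2]
wrist_force: [-0.7, -0.3, -0.1]
finger_gap: 94.2
finger_force: 0.0
w6 [556.201 -31.579  -0.933] 478.0 of 2452
[ 0.37787421 -0.43064883  0.58102383] [-3.14045341e+00 -1.02469186e-03  2.19980780e+00]
shift [ -81.3 -192.6   -0.8] turn [-0.002 -0.     1.031] j6 -0.748 dyaw -1.031
```

View pics/w6c.png

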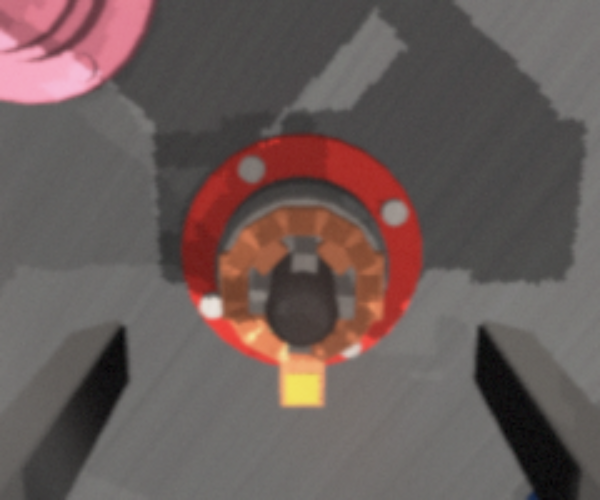

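The disc is home and flat, with its lug at crop (302,388). Next is the steel plate.

```bash
python3 -m crank '[[100,-16,-38,0,0,0,0.14],[100,-33,-77,0,0,0,0.28],[100,-49,-115,0,0,0,0.42],[100,-66,-153,0,0,0,0.56],[100,-82,-191,0,0,0,0.7],[100,-82,-191,0,0,0,0.84],[100,-82,-191,0,0,0,0.98],[100,-82,-191,0,0,0,1.035],[100,-82,-191,0,0,0,1.035],[100,-82,-191,0,0,0,1.035]]'
python3 - <<'E'
from h import *
goto(449.9,-208.6,2.5,1.165)
E
```

```text
clock: 14.1
eef_pos: [450.4, -208.3, 115.3]
eef_rot: [-3.14, -0.0, 1.167]
wrist_force: [-0.3, -0.4, -0.1]
finger_gap: 94.2
finger_force: 0.0
shift [ -0.5  -0.2 112.8] turn [-0.002 -0.     0.002] j6 -0.103 dyaw -0.002
```

```bash
python3 -m crank '[[100,-0.3,0,40,0,0,0],[100,-0.3,0,80,0,0,0],[100,-0.3,0,105,0,0,0],[100,-0.3,0,113,0,0,0],[100,-0.3,0,113,0,0,0],[40,-0.3,0,113,0,0,0],[40,-0.3,0,113,0,0,0],[40,-0.3,0,113,0,0,0],[40,-0.3,0,113,0,0,0],[40,-0.3,0,113,0,0,0]]' 20;  python3 -m crank '[[40,0,0,0,0,0,0],[40,0,0,0,0,0,0],[40,0,0,0,0,0,0],[40,0,0,0,0,0,0]]';python3 -m crank '[[40,0,0,-20,0,0,0],[40,0,0,-60,0,0,0],[40,0,0,-108,0,0,0],[40,0,0,-108,0,0,0],[40,0,0,-108,0,0,0]]'
python3 - <<'E'
from h import *
p,d,c=snap("wrist","w7"); s=manip.read_state();print(s["eef_pos"])
x=fit("w7",(0,0,140),(180,60,255),(250,390,140,290),1.165,z=s["eef_pos"][2]+6)
R=Ro.from_euler("xyz",s["eef_rot"]);print("plate in tool",R.inv().apply([x[0]-s["eef_pos"][0],x[1]-s["eef_pos"][1],0]).round(1))
cv2.imwrite("pics/w7c.png",cv2.resize(p[150:350,200:440,::-1],None,fx=2.5,fy=2.5))
goto(556.9,-30,110,2.2)
E
```

```text
clock: 15.1
eef_pos: [450.8, -208.9, 3.6]
eef_rot: [3.141, 0.0, 1.165]
wrist_force: [0.8, 0.2, 2.5]
finger_gap: 57.7
finger_force: 20.4
clock: 15.5
eef_pos: [450.8, -208.9, 3.5]
eef_rot: [3.141, 0.0, 1.165]
wrist_force: [-0.8, 1.0, 6.0]
finger_gap: 57.3
finger_force: 20.0
clock: 16.0
eef_pos: [450.7, -208.9, 111.4]
eef_rot: [3.14, 0.0, 1.165]
wrist_force: [-0.1, 0.7, -1.1]
finger_gap: 57.8
finger_force: 20.0
[ 450.1716789  -208.59483553  110.27821893]
w7 [ 449.301 -208.583    1.171] 698.0 of 4330
plate in tool [-0.3 -0.8  0. ]
shift [206.2  27.5   0.3] turn [-1.000e-03 -1.000e-03 -1.035e+00] j6 -0.102 dyaw 1.035
```

View pics/w7c.png

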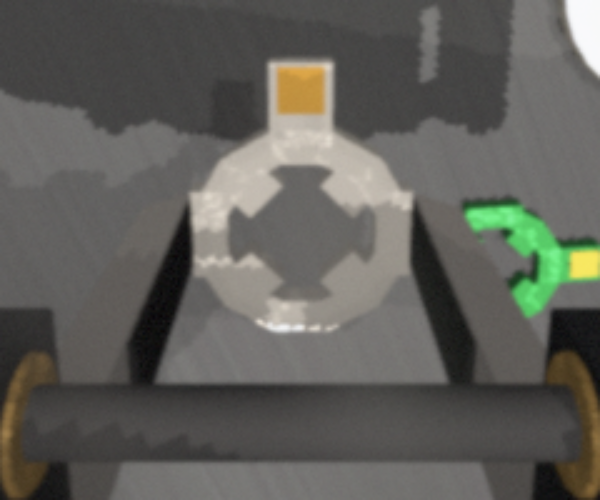

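The steel plate is centred in the grip with its lug up-image, and the green one is undisturbed. Now over the hub at the same tool yaw (2.2) used for the disc.

```bash
python3 -m crank '[[40,35,5,0,0,0,-0.14],[40,70,9,0,0,0,-0.28],[40,105,14,0,0,0,-0.42],[40,140,19,0,0,0,-0.56],[40,175,23,0,0,0,-0.7],[40,206,27.5,0,0,0,-0.84],[40,206,27.5,0,0,0,-0.98],[40,206,27.5,0,0,0,-1.035],[40,206,27.5,0,0,0,-1.035],[40,206,27.5,0,0,0,-1.035]]'
python3 - <<'E'
from h import *
print(manip.read_state()["wrist_force"]); goto(556.9,-30,86,2.2)
E
```

```text
clock: 17.05
eef_pos: [556.7, -30.5, 109.9]
eef_rot: [-3.14, -0.002, 2.198]
wrist_force: [-0.2, 0.3, -2.3]
finger_gap: 57.6
finger_force: 20.0
[-0.21719797  0.30294938 -2.25021033]
shift [ 0.3  0.5 23.9] turn [-0.002 -0.002 -0.002] j6 -0.747 dyaw 0.002
```

```bash
python3 -m crank '[[40,0.3,0.4,10,0,0,0],[40,0.3,0.4,20,0,0,0],[40,0.3,0.4,24,0,0,0],[40,0.3,0.4,26,0,0,0],[40,0.3,0.4,26,0,0,0]]' ; python3 -m crank '[[40,0,0,2,0,0,0],[40,0,0,4,0,0,0],[40,0,0,4,0,0,0]]'; python3 -m crank '[[40,0,0,1,0,0,0],[40,0,0,2,0,0,0],[40,0,0,2,0,0,0]]'; python3 -m crank '[[40,0,0,1,0,0,0],[40,0,0,2,0,0,0],[40,0,0,2,0,0,0]]'
```

```text
clock: 17.55
eef_pos: [557.3, -30.0, 84.9]
eef_rot: [-3.141, -0.0, 2.2]
wrist_force: [0.4, -0.5, -1.5]
finger_gap: 57.4
finger_force: 20.0
clock: 17.85
eef_pos: [557.4, -30.1, 81.1]
eef_rot: [-3.141, 0.0, 2.2]
wrist_force: [-0.3, -0.3, -1.9]
finger_gap: 57.5
finger_force: 20.0
clock: 18.15
eef_pos: [557.4, -30.1, 79.2]
eef_rot: [-3.142, 0.0, 2.2]
wrist_force: [-0.2, -2.2, -1.4]
finger_gap: 57.5
finger_force: 20.0
clock: 18.45
eef_pos: [557.4, -30.1, 77.1]
eef_rot: [-3.141, 0.0, 2.2]
wrist_force: [-0.0, -2.4, -0.7]
finger_gap: 57.6
finger_force: 20.0
```

```bash
python3 -m crank '[[40,-0.3,-0.4,0,0,0,0],[40,-0.3,-0.4,1,0,0,0],[40,-0.3,-0.4,1,0,0,0]]'; python3 -m crank '[[40,0,0,1,0,0,0],[40,0,0,2,0,0,0],[40,0,0,2,0,0,0]]'; python3 -m crank '[[40,0,0,1,0,0,0],[40,0,0,2,0,0,0],[40,0,0,2,0,0,0]]'
```

```text
clock: 18.75
eef_pos: [557.3, -30.4, 76.2]
eef_rot: [3.141, -0.0, 2.2]
wrist_force: [1.4, -0.4, -1.7]
finger_gap: 57.7
finger_force: 20.0
clock: 19.05
eef_pos: [557.3, -30.4, 74.2]
eef_rot: [3.141, 0.0, 2.2]
wrist_force: [1.1, 0.5, -1.9]
finger_gap: 57.3
finger_force: 20.0
clock: 19.35
eef_pos: [557.4, -30.5, 72.2]
eef_rot: [3.141, 0.0, 2.2]
wrist_force: [2.1, -1.8, -1.4]
finger_gap: 57.3
finger_force: 20.0
```

```bash
python3 -m crank '[[40,-0.4,0,0,0,0,0],[40,-0.4,0,1,0,0,0],[40,-0.4,0,2,0,0,0],[40,-0.4,0,2,0,0,0]]'; python3 -m crank '[[40,0,0,2,0,0,0],[40,0,0,4,0,0,0],[40,0,0,4,0,0,0]]'; python3 -m crank '[[40,0,0,2,0,0,0],[40,0,0,4,0,0,0],[40,0,0,4,0,0,0]]'
```

```text
clock: 19.75
eef_pos: [557.5, -30.9, 70.1]
eef_rot: [-3.142, 0.0, 2.2]
wrist_force: [2.0, -2.8, -2.0]
finger_gap: 57.6
finger_force: 20.0
clock: 20.05
eef_pos: [557.5, -30.9, 65.9]
eef_rot: [-3.142, 0.0, 2.2]
wrist_force: [4.0, -2.8, -3.7]
finger_gap: 57.4
finger_force: 20.0
clock: 20.35
eef_pos: [557.5, -30.9, 62.0]
eef_rot: [-3.141, 0.0, 2.2]
wrist_force: [4.7, -3.5, -3.3]
finger_gap: 57.3
finger_force: 20.0
```

```bash
Q="
from h import *
s=manip.read_state();R=Ro.from_euler('xyz',s['eef_rot']).inv();print('tool F',R.apply(s['wrist_force']).round(1),'M',R.apply(s['moment']).round(2))"
python3 -c "$Q"; python3 -m crank '[[40,-0.5,0.2,0,0,0,0],[40,-0.5,0.2,0,0,0,0]]' | head -3; python3 -c "$Q";python3 -m crank '[[40,-0.4,0.2,0,0,0,0],[40,-0.4,0.2,0,0,0,0]]' | head -3; python3 -c "$Q"
```

```text
tool F [-5.6  1.7  3.3] M [-0.35 -1.1   0.06]
clock: 20.55
eef_pos: [557.7, -31.0, 61.9]
eef_rot: [-3.141, -0.001, 2.2]
tool F [-3.2  0.3  2.6] M [-0.11 -0.66  0.09]
clock: 20.75
eef_pos: [558.0, -31.1, 62.0]
eef_rot: [-3.141, -0.001, 2.2]
tool F [-0.9 -0.9  1.9] M [ 0.11 -0.3   0.02]
```

```bash
Q="
from h import *
s=manip.read_state();R=Ro.from_euler('xyz',s['eef_rot']).inv();print('tool F',R.apply(s['wrist_force']).round(1),'M',R.apply(s['moment']).round(2))"
python3 -m crank '[[40,-0.1,-0.1,2,0,0,0],[40,-0.1,-0.1,3.5,0,0,0],[40,-0.1,-0.1,3.5,0,0,0]]' | head -3; python3 -c "$Q";python3 -m crank '[[40,0,0,1,0,0,0],[40,0,0,1.5,0,0,0],[40,0,0,1.5,0,0,0]]' | head -3; python3 -c "$Q";python3 -m crank '[[40,0,0,1,0,0,0],[40,0,0,1,0,0,0]]' | head -3; python3 -c "$Q"
```

```text
clock: 21.05
eef_pos: [558.1, -31.3, 58.4]
eef_rot: [-3.141, -0.001, 2.2]
tool F [-0.  -0.3  1.6] M [ 0.1  -0.05  0.03]
clock: 21.35
eef_pos: [558.2, -31.4, 57.2]
eef_rot: [-3.141, -0.0, 2.2]
tool F [ 0.2 -1.5  1.9] M [0.11 0.03 0.  ]
clock: 21.55
eef_pos: [558.3, -31.4, 56.3]
eef_rot: [3.142, -0.0, 2.2]
tool F [ 1.2 -1.9 -1.7] M [ 0.3   0.17 -0.02]
```

```bash
python3 -m crank '[[40,0,0,0.6,0,0,0],[40,0,0,0.6,0,0,0]]'; python3 -m crank '[[100,0,0,0,0,0,0],[100,0,0,0,0,0,0],[100,0,0,0,0,0,0],[100,0,0,0,0,0,0],[100,0,0,0,0,0,0],[100,0,0,-50,0,0,0],[100,0,0,-70,0,0,0],[100,0,0,-70,0,0,0],[100,0,0,-70,0,0,0],[100,0,0,-70,0,0,0]]'
python3 - <<'E'
from h import *
p,d,c=snap("wrist","w8");cv2.imwrite("pics/w8c.png",cv2.resize(p[100:300,200:440,::-1],None,fx=2.5,fy=2.5))
# heights of the steel ring from depth, by side
uv=np.array([(u,v) for v in range(170,240) for u in range(275,365)]);D=d[uv[:,1],uv[:,0]]
n=cv2.undistortPoints(uv.reshape(-1,1,2).astype(float),c["camera_matrix"],np.array([float(c["k1"]),0,0,0])).reshape(-1,2)
P=(np.c_[n*D[:,None],D]-c["t"])@np.array(c["R"]);q=P[:,:2]-[557.5,-30.8];r=np.hypot(*q.T);a=np.degrees(np.arctan2(q[:,1],q[:,0]))
for k in range(-180,180,45):
    m=(r>21)&(r<27)&(a>=k)&(a<k+45)&(D>0);print(k,m.sum(),np.median(P[m,2]).round(1) if m.any() else None)
E
```

```text
clock: 21.75
eef_pos: [558.4, -31.4, 55.7]
eef_rot: [3.141, 0.0, 2.2]
wrist_force: [-2.2, -0.1, 1.5]
finger_gap: 57.7
finger_force: 20.0
clock: 22.75
eef_pos: [557.7, -31.4, 124.2]
eef_rot: [-3.14, -0.001, 2.2]
wrist_force: [0.5, -0.3, 0.2]
finger_gap: 94.1
finger_force: 0.0
-180 135 59.8
-135 136 59.8
-90 98 59.7
-45 129 59.7
0 134 59.9
45 141 59.8
90 146 59.9
135 143 59.8
```

View pics/w8c.png

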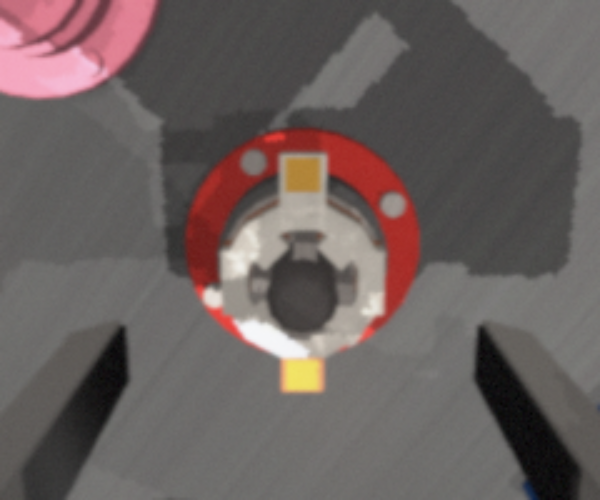

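The steel ring lies flat: its top reads 59.8 mm in all eight sectors, about 61 expected and within the 2 mm calibration. The two lugs are opposite, at crop (303,175) and (303,375), and the gripper is clear. I'll hand it in.

```bash
python3 -c "
from cell import manip
print(manip.sign_off())"
```

```text
the job is handed in; nothing more can be done
None
```

The clutch is rebuilt and handed in: the friction disc is home on the hub, the steel plate lies flat on top with its lug opposite the disc's, the gripper is clear of both, and it took about 23 s on the robot's clock; the sign-off returned no verdict.

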